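# Switch the microscope light path to the camera port

### The arm

A 6-joint arm with a two-finger parallel gripper is mounted at the origin on the work surface. World frame = base frame: x ahead of the robot, y to its left, z up, the work surface at z = 0. Lengths are in m, angles in rad, forces in N, time in s.
With the tool pointing down it reaches from about 0.275 to 0.75 m from the base axis. Payload 10.2 kg.
Tool frame: the origin (TCP) lies midway between the tips of the shut fingers; the grasp point (between the pads) lies 19 mm behind it; z points along the fingers, y is the direction in which the jaws open and shut (so a half turn about z gives the same grasp; the last joint's range is limited). The gripper opens to 85 mm and grips with 20 to 120 N. Pads are 22 mm wide; open, the fingers measure 114 mm over their backs; the gripper's body (76 mm by 85 mm) begins 54 mm behind the grasp point. The pads swing forward as they close: fully open they stand 13 mm farther back than shut.
Start: joints at [0.96, 0.313, 1.498, -0, 1.331, -0.223], TCP at [0.199, 0.486, 0.231] pointing down, gripper open.
Joint ranges: [-2.94, 2.94], [-0.97, 2.17], [0.19, 2.56], [-1.23, 4.37], [0.02, 3.11], [-2.88, 2.88]. Speed limits (rad/s): [2.39, 2.39, 3.01, 3.14, 3.14, 3.14].

### API

Orientations are given as a unit quaternion [w, x, y, z].
In Python, from workcell import r gives the robot as it stands. The module is installed in compiled form; this text tells all that it offers.
- The arm moves only by the tool move_arm, never from a script. Its argument "plan" is a list of rows, each a list of 3 entries, a list of its own where there are three numbers: the shift along the tool's x, y, z in cm, then the turn, a rotation vector about the tool's x, y, z in degrees, then the finger opening in cm, from 0 to 8.54. A call has 1 to 20 rows; each row shifts and turns the commanded pose from where the row before left it, along the tool's axes as they then stand; what a row does not reach is not made up. A row lasts 1/10 s, in which the tool goes at most 50 mm and 8.59 degrees, less where a joint would pass 70% of its speed; a pose out of reach is approached as far as the arm can. A call with a gripper value outside its range is refused whole. The fingers move at their own pace and stop on an object; "squeeze" is the grip in N (left out, the last holds). Time passes only in rows, so rows that do not move let the fingers close. It gives the time, the measured TCP pose, the force and the opening at its end, in the units of the state.
- r.sense(): the state, without advancing time (a new reading comes with each control period).
- r.snapshot(name): name is "side" or "top" or "wrist"; returns the picture (384x512x3 uint8, red, green, blue); there is no depth.
- r.get_calibration(name): a dict with "intrinsics" (3x3 intrinsics, pixels), "world_from_camera" (4x4, takes a point from camera to world coordinates); the wrist camera has in their place "tool_from_camera" (4x4, takes a point from camera to tool coordinates, whose origin is the TCP and whose axes are the flange's). Camera axes: x right, y down, z forward; pixel columns grow to the right and rows downward; lengths in m; the calibration is good to about 2 mm. A picture is of the moment at which its call begins: read the wrist's pose just before it. get_calibration takes no time and is no camera call.
- r.hand_in(): hands the job in, once; it reports no verdict.
The state is a dict: "clock": time; "qpos": joint angles; "dq": joint speeds; "joint_torque": joint torques, N m; "tool_pos": TCP position; "orientation": TCP orientation; "force": force on the tool from outside, world axes, zero at the start; "moment": the same for the moment, N m; "grip_width": finger opening in m.
Only numpy, scipy, OpenCV 4.12 (cv2) and the standard library are available. Lean on these libraries where they do the work, as an engineer would, in place of code of your own. Each camera call takes 0.05 s, during which the arm holds its last target.

### The job

The white light-path selector box has a sprung bar knob standing in its middle notch; a camera stands on one of its two ports and a flat dust cap covers the other. Pull the knob up clear of its notch, turn it so that its steel key pin points at the camera, and let it snap fully down into that notch. Leave the oil bottle standing where it is.

Things in the scene. Friction and masses are not known exactly. Their poses are not given: they have to be found in the camera images.
- knob_grip (a point): Middle of the knob's black bar handle, on its upright axis: bar 56 long, 14 thick, 32 mm high (16 above and below this point), on a neck 14 and hub 34 mm across. x runs along the bar to the end where a steel key pin sticks out below; z up. Seated, it is 110 mm above the table, 50 above the box. An aluminium crown 30 to 44 mm from the axis and the hub end 16 mm below the bar; its middle notch holds the pin.
- knob_lift (a joint): Height the knob is pulled straight up, m: 0 seated, 0.020 upper stop; the key pin clears the crown from 0.013. Its spring and weight pull down with 5 N seated, 9 N raised. Raised it turns freely, 60 degrees each way from the middle. A notch 50 degrees to each side of the middle one points straight at a port; let go within 12 degrees of a notch, the knob drops into it by itself.
- camera_mid (a point): Middle of the camera, a finned grey metal cube 46 mm wide on a short steel neck, fixed upright on one of the two ports (left or right varies). Its axis is 105 mm from the knob's, its top 56 mm above the box (180 x 260 mm, 60 mm high), this point 27 mm above the box. The other port, mirrored, has a flat round dust cap 42 mm across, 10 mm high.
- oil_bottle: A small loose amber bottle of immersion oil, 34 mm across and 80 mm tall, standing on the table beside the selector; origin at the centre of its underside, z up. Not to be disturbed.

How it is judged:
On the way:
1. the knob is pulled up clear of its notch before it is turned to the camera (value of joint knob_lift above 0.0125 m and (y of camera_mid in the frame of knob_grip above 0.04 m or y of camera_mid in the frame of knob_grip below -0.04 m)), for 0.1 s.
At the end, for the whole second after the job is handed in: The knob is down in its notch (within 3 mm of fully seated) with its key pin pointing at the camera, within about 10 degrees (camera axis within 18 mm of the pin's line) (value of joint knob_lift below 0.003 m and x of camera_mid in the frame of knob_grip above 0.05 m and y of camera_mid in the frame of knob_grip between -0.018 and 0.018 m); the robot touches nothing.
It fails at once if the oil bottle is tipped or shoved more than 30 mm (distance of oil_bottle from where it was at the start of the episode above 0.03 m or angle between oil_bottle's own z axis and vertical above 0.5 rad).
It also fails if it takes over 32 s, if anything falls off the work surface, if the arm or the gripper's body presses on something with over 40 N, if the wrist force passes 120 N, or if a joint passes its speed limit or range.

## Working session

There is one attempt and no reset: what is moved stays moved. The work goes in short steps, Python scripts to look and compute and a tool call to move; the robot and the scene stay as the last step left them, time stands still between calls to the robot, and variables do not carry over. Pictures are saved under pics/ and viewed, and the job is handed in when it is done.

Besides the shell and the picture viewer there is one more tool, called as name(argument=value, ...) on one line, values as JSON. move_arm: Moves the arm, as the interface text tells. Its arguments: {"type":"object","properties":{"plan":{"type":"array","items":{"type":"array"}},"squeeze":{"type":"number"}},"required":["plan"]}

```bash
mkdir -p pics; cat > h.py <<'E'
import numpy as np,cv2
from workcell import r
def snap(n,f):
    im=r.snapshot(n); cv2.imwrite('pics/'+f,im[:,:,::-1]); return im
def ray(n,u,v,T=None):
    c=r.get_calibration(n);K=np.array(c['intrinsics']);W=np.array(c['world_from_camera'])
    d=W[:3,:3]@np.linalg.inv(K)@[u,v,1]; return W[:3,3],d
def atz(n,u,v,z):
    o,d=ray(n,u,v); return o+d*(z-o[2])/d[2]
def proj(n,p):
    c=r.get_calibration(n);K=np.array(c['intrinsics']);W=np.linalg.inv(np.array(c['world_from_camera']))
    q=K@(W[:3,:3]@p+W[:3,3]); return q[:2]/q[2]
E
python3 - <<'E'
from h import *
snap('top','t0.png');snap('side','s0.png')
s=r.sense();print(s['clock'],s['tool_pos'],s['orientation'],s['force'],s['grip_width'])
for n in('top','side'):print(r.get_calibration(n))
E
```

```text
0.1 [0.19840734 0.48582249 0.23080208] [-2.21531007e-04  1.92677736e-01  9.81261919e-01 -5.36108330e-04] [-1.33717606 -0.41566912  0.20838733] 0.08560480395191361
{'intrinsics': array([[400.79605124,   0.        , 260.76434702],
       [  0.        , 400.79605124, 182.67146889],
       [  0.        ,   0.        ,   1.        ]]), 'world_from_camera': array([[-0.02145764, -0.9930647 ,  0.11559441,  0.5005051 ],
       [-0.99940503,  0.02442877,  0.0243478 , -0.07179889],
       [-0.02700277, -0.11500319, -0.99299804,  0.75745935],
       [ 0.        ,  0.        ,  0.        ,  1.        ]])}
{'intrinsics': array([[355.75480219,   0.        , 253.04035184],
       [  0.        , 355.75480219, 191.28305063],
       [  0.        ,   0.        ,   1.        ]]), 'world_from_camera': array([[-0.93373248, -0.25597136,  0.25024452,  0.39929096],
       [-0.35796915,  0.66509598, -0.65536664,  0.364456  ],
       [ 0.00131847, -0.70151693, -0.71265157,  0.55356205],
       [ 0.        ,  0.        ,  0.        ,  1.        ]])}
```

View pics/t0.png

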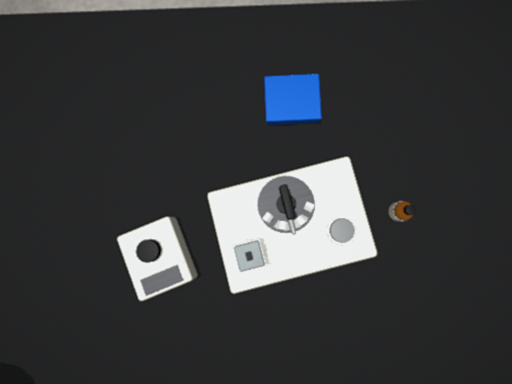

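View pics/s0.png

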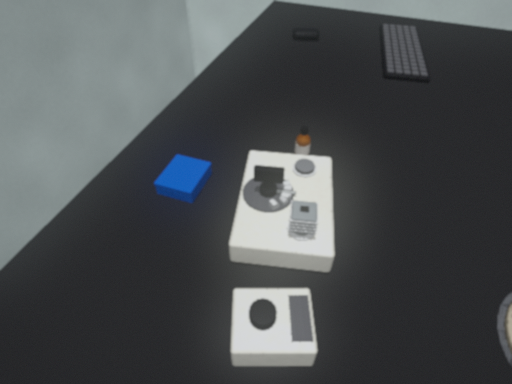

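```bash
python3 - <<'E'
import cv2
a=cv2.imread('pics/t0.png')[150:300,200:390];cv2.imwrite('pics/t0c.png',cv2.resize(a,None,fx=4,fy=4,interpolation=2))
a=cv2.imread('pics/s0.png')[140:270,220:350];cv2.imwrite('pics/s0c.png',cv2.resize(a,None,fx=4.5,fy=4.5,interpolation=2))
E
```

```text
(no output)
```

View pics/t0c.png

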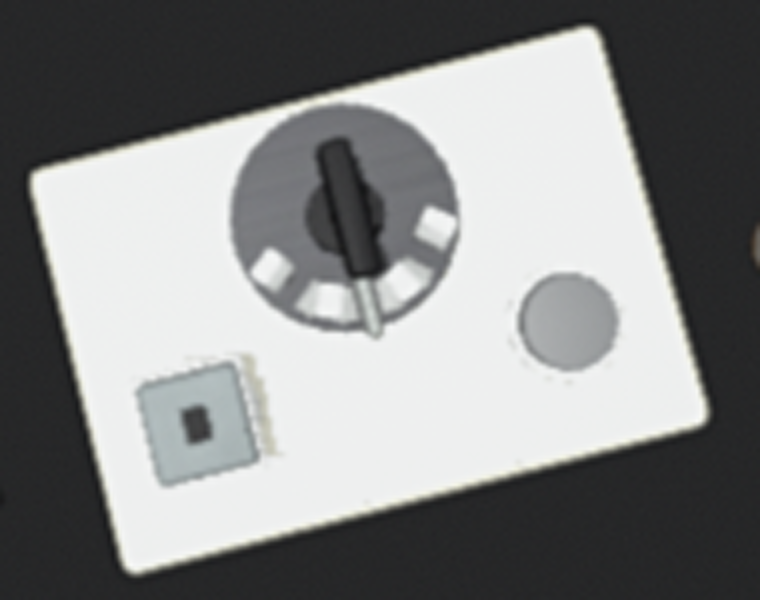

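View pics/s0c.png

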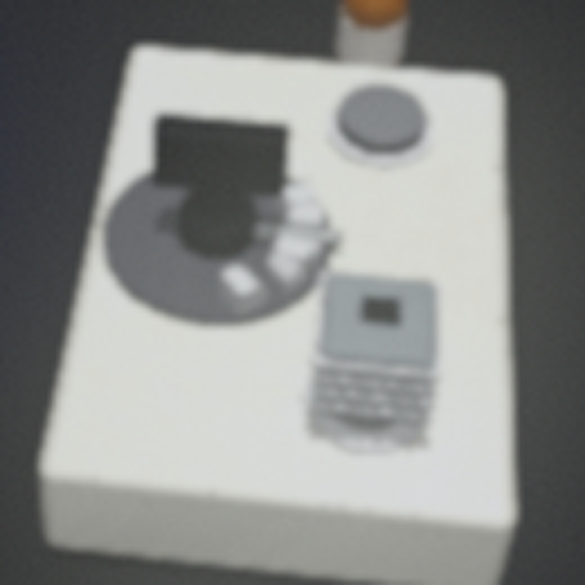

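```bash
python3 - <<'E'
from h import *
P=lambda u,v,z:atz('top',(u+.5)/4-.5+200,(v+.5)/4-.5+150,z)
c=[P(*x,.06) for x in((33,172),(602,28),(710,420),(130,575))]
print(np.round(c,4),[np.linalg.norm(c[i]-c[i-1]) for i in range(4)])
cam=P(198,425,.116);cap=P(569,320,.07);a=P(333,143,.126);b=P(367,273,.126);tip=P(375,335,.085)
disc=P(346,217,.0635)
print('cam',cam,'cap',cap,'bar',a,b,np.linalg.norm(a-b),(a+b)/2,'disc',disc,tip)
k=(a+b)/2
print(np.linalg.norm((cam-k)[:2]),np.linalg.norm((cap-k)[:2]))
A=lambda p:np.degrees(np.arctan2(p[1],p[0]))
print('ang cam',A(cam-k),'cap',A(cap-k),'bar',A(b-a),'tip',A(tip-k),'boxedge',A(c[3]-c[0]),A(c[2]-c[1]),A(c[0]-c[1]))
# side: knob end checks
for p in(a,b,cam,cap,tip):print((proj('side',p)-[220,140]+.5)*4.5-.5)
print('nadir',proj('top',np.array([.5005,-.0718,0])))
print(atz('top',401,212,.04),atz('side',303,150,.0))
E
```

```text
[[ 0.5664  0.0384  0.06  ]
 [ 0.6238 -0.2125  0.06  ]
 [ 0.4534 -0.2503  0.06  ]
 [ 0.3933 -0.0019  0.06  ]] [np.float64(0.1777126839369985), np.float64(0.2574525684550057), np.float64(0.1745306280859751), np.float64(0.2555638995903136)]
cam [ 0.45925222 -0.03518542  0.116     ] cap [ 0.49704974 -0.1907151   0.07      ] bar [ 0.56884456 -0.09122711  0.126     ] [ 0.51729778 -0.10310653  0.126     ] 0.052897931936024545 [ 0.54307117 -0.09716682  0.126     ] disc [ 0.54328857 -0.09786968  0.0635    ] [ 0.49265918 -0.10768009  0.085     ]
0.10424639576706235 0.10425570937510042
ang cam 143.51827769013613 cap -116.19505673904057 bar -167.02226225266293 tip -168.2199721830458 boxedge -166.88062597741725 -167.50299565558322 102.8906416369112
[160.94040667 117.1692986 ]
[291.92148041 129.47618323]
[385.62463089 302.70242627]
[383.74827224 112.30384439]
[345.43598751 210.40587491]
nadir [271.66392233 229.09202984]
[ 0.52564327 -0.30143807  0.04      ] [ 0.52983646 -0.32222681  0.        ]
```

move_arm(plan=[[[-1.5,-1.14,0],[0,0,0],5],[[-3,-2.28,0],[0,0,0],5],[[-3,-2.28,0],[0,0,0],5],[[-3,-2.28,0],[0,0,0],5],[[-3,-2.28,0],[0,0,0],5],[[-3,-2.28,0],[0,0,0],5],[[-3,-2.28,0],[0,0,0],5],[[-3,-2.28,0],[0,0,0],5],[[-3,-2.28,0],[0,0,0],5],[[-3,-2.28,0],[0,0,0],5],[[-3,-2.28,0],[0,0,0],5],[[-3,-2.28,0],[0,0,0],5],[[-3,-2.28,0],[0,0,0],5],[[-3,-2.28,0],[0,0,0],5],[[-3,-2.28,0],[0,0,0],5],[[-3,-2.28,0],[0,0,0],5],[[-3,-2.28,0],[0,0,0],5],[[-3,-2.28,0],[0,0,0],5],[[-1.5,-1.14,0],[0,0,0],5],[[0,0,0],[0,0,0],5]], squeeze=60)

```text
clock: 2.1
tool_pos: [0.5437, -0.1, 0.2303]
orientation: [-0.001, 0.194, 0.981, 0.0]
force: [0.0, -0.3, -0.1]
grip_width: 0.0498
```

move_arm(plan=[[[0,0,0],[0,0,-7],5],[[0,0,0],[0,0,-7],5],[[0,0,0],[0,0,-7],5],[[0,0,0],[0,0,-7],5],[[0,0,0],[0,0,-7.2],5],[[0,0,0],[0,0,0],5],[[0,0,0],[0,0,0],5]])

```text
clock: 2.8
tool_pos: [0.543, -0.0974, 0.2313]
orientation: [-0.0, -0.112, 0.994, 0.0]
force: [0.4, -0.3, -0.7]
grip_width: 0.0499
```

```bash
cat >> h.py <<'E'
from scipy.spatial.transform import Rotation as Ro
def tool():
    s=r.sense();q=s['orientation'];return np.array(s['tool_pos']),Ro.from_quat([q[1],q[2],q[3],q[0]]).as_matrix()
def todo(p,yaw):
    t,R=tool();print('tool',t.round(4),'yaw',np.degrees(np.arctan2(R[1,0],R[0,0])),'z',R[:,2].round(4))
    print('shift cm',(R.T@(np.array(p)-t)*100).round(2))
    x=np.array([np.cos(np.radians(yaw)),np.sin(np.radians(yaw)),0]);y=np.cross([0,0,-1],x)
    D=np.array([x,y,[0,0,-1]]).T
    print('rotvec deg',np.degrees(Ro.from_matrix(R.T@D).as_rotvec()).round(2))
E
python3 - <<'E'
from h import *
snap('wrist','w0.png')
todo([.543,-.0975,.091],193)
s=r.sense();print(s['clock'],s['qpos'],s['grip_width'])
c=r.get_calibration('wrist');K=np.array(c['intrinsics']);T=np.linalg.inv(np.array(c['tool_from_camera']))
t,R=tool()
for p in([.543,-.0975,.126],[.4593,-.0352,.116],[.56884456,-0.09122711,.126],[.5173,-.1031,.126]):
    q=K@(T[:3,:3]@(R.T@(np.array(p)-t))+T[:3,3]);print(q[:2]/q[2])
E
```

```text
tool [ 0.5431 -0.0976  0.2313] yaw -167.16404858055654 z [-1.e-04  1.e-04 -1.e+00]
shift cm [0.000e+00 1.000e-02 1.403e+01]
rotvec deg [ 0.01 -0.01 -0.16]
2.85 [-3.90224635e-01  3.72129850e-01  1.41536131e+00  6.89294015e-05
  1.35427955e+00 -2.18506538e+00] 0.0502186357808857
[258.48709729 189.76702904]
[353.59206582 108.76308013]
[258.88084626 217.8996142 ]
[258.80562435 160.14424943]
```

View pics/w0.png

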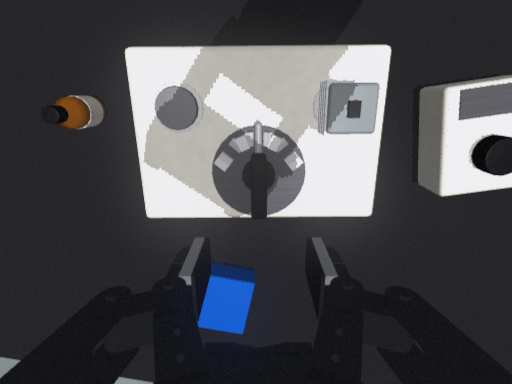

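The wrist view shows the bar centred at column 259 and the camera at (353,108), which matches the prediction. I'll descend and grip.

move_arm(plan=[[[0,0,1],[0,0,0],5],[[0,0,2],[0,0,0],5],[[0,0,2],[0,0,0],5],[[0,0,2],[0,0,0],5],[[0,0,2],[0,0,0],5],[[0,0,2],[0,0,0],5],[[0,0,1],[0,0,0],5],[[0,0,1],[0,0,0],5],[[0,0,0.6],[0,0,0],5],[[0,0,0.2],[0,0,0],5],[[0,0,0],[0,0,0],5],[[0,0,0],[0,0,0],5]])

```text
clock: 4.05
tool_pos: [0.5436, -0.0982, 0.0939]
orientation: [0.0, -0.113, 0.994, -0.0]
force: [-0.5, 0.5, 0.8]
grip_width: 0.0501
```

```bash
python3 - <<'E'
from h import *
snap('side','s1.png');snap('wrist','w1.png')
todo([.543,-.0975,.091],193);print(r.sense()['force'])
a=cv2.imread('pics/s1.png')[100:270,200:370];cv2.imwrite('pics/s1c.png',cv2.resize(a,None,fx=3.5,fy=3.5,interpolation=2))
E
```

```text
tool [ 0.5435 -0.0982  0.0938] yaw -167.0215795863818 z [ 9.e-04 -4.e-04 -1.e+00]
shift cm [0.03 0.08 0.28]
rotvec deg [-0.03  0.05 -0.02]
[ 0.34779264  0.33102805 -0.54478292]
```

View pics/s1c.png

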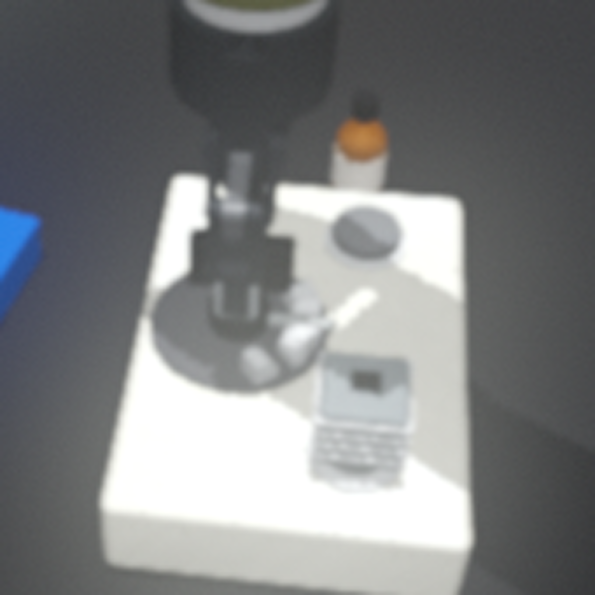

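View pics/w1.png

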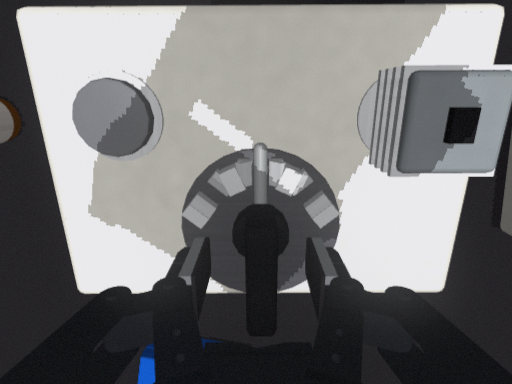

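move_arm(plan=[[[0,0.05,0.2],[0,0,0],5],[[0,0,0],[0,0,0],3],[[0,0,0],[0,0,0],1.8],[[0,0,0],[0,0,0],1],[[0,0,0],[0,0,0],1],[[0,0,0],[0,0,0],1],[[0,0,0],[0,0,0],1]], squeeze=60)

```text
clock: 4.85
tool_pos: [0.5431, -0.0972, 0.0915]
orientation: [-0.0, -0.113, 0.994, 0.0]
force: [-1.5, 5.6, 5.4]
grip_width: 0.0135
```

move_arm(plan=[[[0,0,-0.3],[0,0,0],1],[[0,0,-0.4],[0,0,0],1],[[0,0,-0.4],[0,0,0],1],[[0,0,-0.4],[0,0,0],1],[[0,0,-0.2],[0,0,0],1],[[0,0,0],[0,0,0],1],[[0,0,0],[0,0,0],1],[[0,0,0],[0,0,0],1]])

```text
clock: 5.65
tool_pos: [0.5429, -0.0972, 0.1074]
orientation: [-0.0, -0.113, 0.994, 0.001]
force: [2.6, 3.7, -8.6]
grip_width: 0.0131
```

```bash
python3 - <<'E'
from h import *
snap('side','s2.png')
todo([.543,-.0975,.108],193);s=r.sense();print(s['force'],s['moment'],s['grip_width'])
a=cv2.imread('pics/s2.png')[140:240,220:330];cv2.imwrite('pics/s2c.png',cv2.resize(a,None,fx=6,fy=6,interpolation=2))
E
```

```text
tool [ 0.5429 -0.0972  0.1074] yaw -167.02691204524916 z [-9.0e-04  1.1e-03 -1.0e+00]
shift cm [-0.   -0.03 -0.06]
rotvec deg [ 0.08 -0.04 -0.03]
[ 2.27642101  4.59030874 -8.91885325] [ 0.76500161 -0.6031466   0.02443231] 0.01332956976510273
```

View pics/s2c.png

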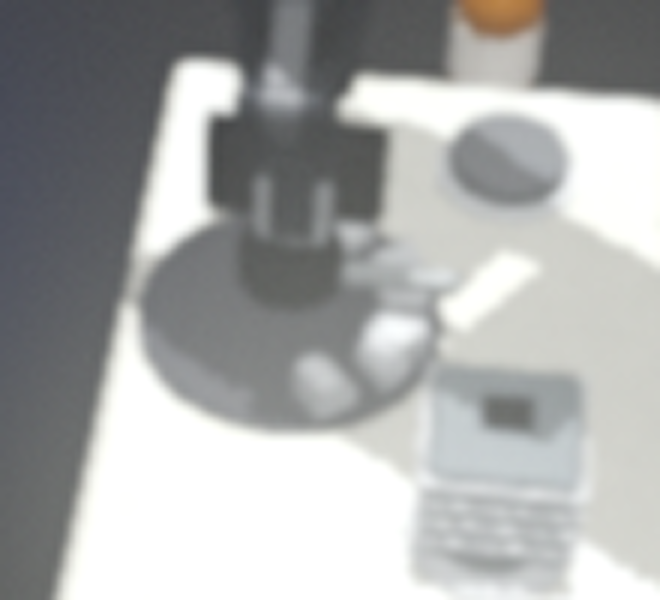

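move_arm(plan=[[[0,0,0],[0,0,2],1],[[0,0,0],[0,0,4],1],[[0,0,0],[0,0,4],1],[[0,0,0],[0,0,4],1],[[0,0,0],[0,0,4],1],[[0,0,0],[0,0,4],1],[[0,0,0],[0,0,4],1],[[0,0,0],[0,0,4],1],[[0,0,0],[0,0,4],1],[[0,0,0],[0,0,4],1],[[0,0,0],[0,0,4],1],[[0,0,0],[0,0,4],1],[[0,0,0],[0,0,2],1],[[0,0,0],[0,0,2],1],[[0,0,0],[0,0,0],1],[[0,0,0],[0,0,0],1]])

```text
clock: 7.3
tool_pos: [0.5429, -0.0966, 0.1073]
orientation: [-0.001, 0.318, 0.948, 0.001]
force: [3.5, 7.2, -8.2]
grip_width: 0.0134
```

```bash
python3 - <<'E'
from h import *
snap('side','s3.png');snap('wrist','w3.png')
todo([.543,-.0975,.108],143);s=r.sense();print(s['clock'],s['force'],s['moment'],s['grip_width'])
a=cv2.imread('pics/s3.png')[140:240,220:330];cv2.imwrite('pics/s3c.png',cv2.resize(a,None,fx=6,fy=6,interpolation=2))
E
```

```text
tool [ 0.5429 -0.0966  0.1073] yaw 142.972172581092 z [-0.0011  0.0022 -1.    ]
shift cm [-0.06 -0.06 -0.07]
rotvec deg [ 0.06 -0.13 -0.03]
7.4 [ 3.58570066  7.53178562 -8.74194765] [ 1.2738513  -0.71969071 -0.04525911] 0.013458710215348732
```

View pics/s3c.png

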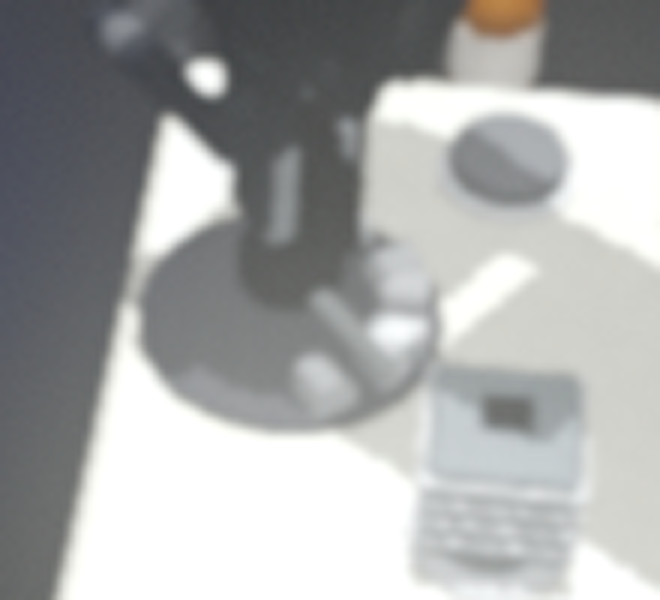

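View pics/w3.png

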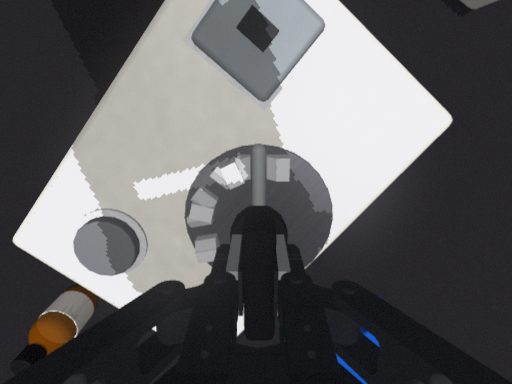

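The pin lies over the notch, in line with the camera. I'll release it now.

move_arm(plan=[[[0,0,0.3],[0,0,0],1],[[0,0,0.3],[0,0,0],1],[[0,0,0],[0,0,0],3],[[0,0,0],[0,0,0],5],[[0,0,0],[0,0,0],5],[[0,0,0],[0,0,0],5],[[0,0,0],[0,0,0],5],[[0,0,-1],[0,0,0],5],[[0,0,-3],[0,0,0],5],[[0,0,-4],[0,0,0],5],[[0,0,-4],[0,0,0],5],[[0,0,-2],[0,0,0],5],[[0,0,0],[0,0,0],5],[[0,0,0],[0,0,0],5]])

```text
clock: 8.8
tool_pos: [0.5429, -0.0976, 0.2422]
orientation: [-0.0, 0.317, 0.948, -0.0]
force: [-0.1, -0.6, -0.6]
grip_width: 0.0497
```

```bash
python3 - <<'E'
from h import *
snap('side','s4.png');snap('wrist','w4.png')
s=r.sense();print(s['clock'],s['force'],s['tool_pos'])
a=cv2.imread('pics/s4.png')[140:270,220:350];cv2.imwrite('pics/s4c.png',cv2.resize(a,None,fx=4.5,fy=4.5,interpolation=2))
k=np.array([.543,-.0975,0]);d=np.array([np.cos(2.5),np.sin(2.5),0])
for l in(0,.018):
  print(l,[((proj('side',k+s*.028*d+[0,0,.126+l])-[220,140]+.5)*4.5-.5).round() for s in(-1,1)])
E
```

```text
8.9 [ 0.41201375 -0.78783061 -1.24510922] [ 0.5426804  -0.09746048  0.24116285]
0 [array([188.,  85.]), array([267., 163.])]
0.018 [array([189.,  50.]), array([269., 129.])]
```

View pics/s4c.png

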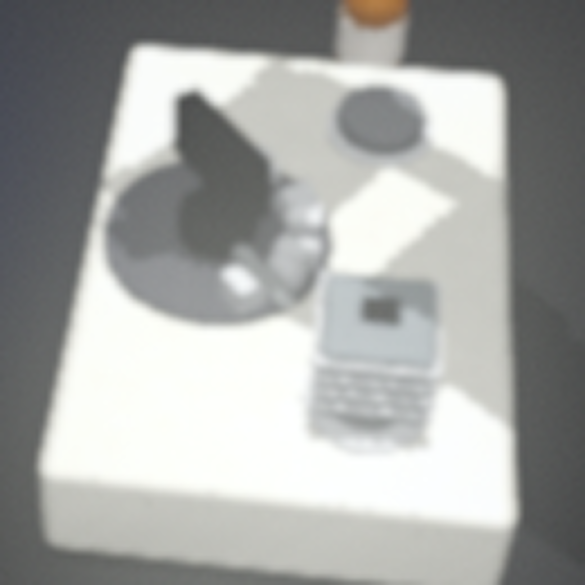

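View pics/w4.png

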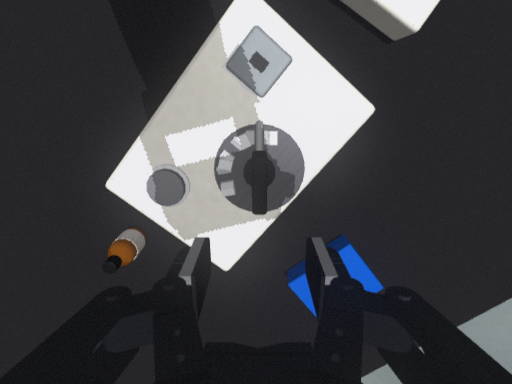

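```bash
python3 -c "
from h import *
print(r.hand_in())"
```

```text
the job is handed in; nothing more can be done
None
```

I gripped the knob's bar and raised it about 16 mm; the downward pull then read about 8.6 N. I turned it 50° towards the camera, let it snap down and backed the gripper about 13 cm clear. I handed the job in at about 9 s of the 32 s allowed.

- **Seated:** in the final side view the bar's ends are where a fully seated bar should appear. A raised bar would have shown about 35 px higher in the enlarged crop.
- **Aligned:** in the final wrist view the pin lies in the notch on the line to the camera. Both are at about column 259.
- **Clear of contact:** the force reading is near zero, about 1 N.
- **Oil bottle:** it is still standing and was never approached.

No check failed or disagreed. The hand-in gives no verdict.

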